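# Set the check weight on the bench scale with self-closing tongs

### The arm

A 6-joint arm with a two-finger parallel gripper is mounted at the origin on the work surface. World frame = base frame: x ahead of the robot, y to its left, z up, the work surface at z = 0. Lengths are in m, angles in rad, forces in N, time in s.
With the tool pointing down it reaches from about 0.275 to 0.725 m from the base axis. Payload 15.9 kg.
Tool frame: the origin (TCP) lies on the centre line of the jaws, within the pads' length; the fingertips stand 19 mm ahead of it and the grasp point (between the pads) is the TCP (arm.tips_ahead is the distance from the TCP to the fingertips, in m); z points along the fingers, y is the line along which they close (so a half turn about z gives the same grasp; the last joint's range is limited). The gripper opens to 85 mm and grips with 20 to 120 N. Pads are 22 mm wide; open, the fingers measure 114 mm over their backs; the gripper's body (76 mm by 85 mm) begins 54 mm behind the grasp point. The pads swing forward as they close: fully open they stand 13 mm farther back than shut.
Start: joints at [-1.242, 0.213, -0.034, 1.323, 0, 1.571], TCP at [0.161, -0.473, 0.25] pointing down, gripper open.
Joint ranges: [-2.98, 2.98], [-0.74, 1.72], [-1.14, 1.35], [-2.1, 2.04], [-1.57, 1.44], [-3.14, 3.14]. Speed limits (rad/s): [1.89, 1.89, 2.39, 2.57, 3.14, 3.14].

### API

Orientations are given as a rotation vector (axis times angle).
In Python, from workcell import arm, viewer, job_done gives the robot as it stands. The module is installed in compiled form; this text tells all that it offers.
- The arm moves only by the tool drive_tool, never from a script. Its arguments are lists of equal length, an entry for each row: "xyz": the shift along the tool's x, y, z in mm, a list of three; "twist": the turn, a rotation vector about the tool's x, y, z in rad, a list of three; "jaw": the closure, from -1 (fully open) to 1 (shut). In form: {"xyz": [[tx, ty, tz], ...], "twist": [[wx, wy, wz], ...], "jaw": [jaw, ...]}. A call has 1 to 12 rows; each row is the pose to reach, as a shift and turn from the pose commanded when the call began, along the tool's axes at that moment; what a row does not reach only later rows make up. A row lasts 1/10 s, in which the tool goes at most 50 mm and 8.59 degrees, less where a joint would pass 70% of its speed; a pose out of reach is approached as far as the arm can. A call with a gripper value outside its range is refused whole. The fingers move at their own pace and stop on an object; "newtons" is the grip in N (left out, the last holds). Time passes only in rows, so rows that repeat a pose let the fingers close. It gives the time, the measured TCP pose, the force, the opening and the grip force at its end, in the units of the state.
- arm.get_obs(): the state, without advancing time (a new reading comes with each control period).
- viewer.capture(name): name is "side" or "top"; returns a dict with "img" (400x640x3 uint8, blue, green, red), "K" (3x3 intrinsics, pixels), "k1" (the pictures are not rectified: a ray, as slopes to the right and down, at radius r is drawn at 1 + k1 r^2 times it, then the intrinsics apply), "extrinsics" (4x4, takes a point from camera to world coordinates). Camera axes: x right, y down, z forward; pixel columns grow to the right and rows downward; lengths in m; the calibration is good to about 2 mm. A picture is of the moment at which its call begins. There is no depth.
- job_done(): hands the job in; it is judged then, once.
The state is a dict: "time": time; "q": joint angles; "joint_vel": joint speeds; "joint_efforts": joint torques, N m; "ee_pos": TCP position; "orientation": TCP orientation; "wrist_force": force on the tool from outside, world axes, zero at the start; "ft_torque": the same for the moment, N m; "grip_width": finger opening in m; "grip_force": force on a finger pad.
Only numpy, scipy, OpenCV 4.12 (cv2) and the standard library are available. Lean on these libraries where they do the work, as an engineer would, in place of code of your own. Each camera call takes 0.05 s, during which the arm holds its last target. There are 200 camera calls.

### The job

Check the bench scale: lift the self-closing tongs out of their stand, squeeze them open and let them close around the neck of the middle-sized check weight in the wooden case. Set that weight down seated in the round recess of the scale's platform, letting go only once the platform carries it, never pushing hard on the scale and never touching the weight with the gripper itself. Then put the tongs back upright in their stand, and leave the other things where they are.

Things in the scene. Friction and masses are not known exactly. Their poses are not given: they have to be found in the camera images.
- tongs: Self-closing steel tongs of the crossed kind, 131 mm tall, 100 g, standing upright, jaws down, in the stand. Origin: on the tool's axis at the underside of the jaws; z up the tool to its tail, y the line along which the pads are squeezed and the jaws part. Squeezing the pads opens the jaws, letting go shuts them. With pads held at 5 to 7 N the jaws stay shut and the tool can be carried.
- tongs_pads (a point): Midway between the two flat finger pads, 97 mm above the tongs' origin, same axes. Pads: 22 mm wide (x), 38 mm tall, 58 mm over their outsides when free. Squeezed from 58 to 50 mm (4 to 7 N) they only take up slack springs, jaws shut. From 12 N the jaws part as much as the pads close in; stop at 28 mm, 16 N: jaws fully open. 52 to 54 mm carries the empty tongs.
- tongs_collar (a point): On the tongs' axis, 60 mm above their origin: underside of the collar, 46 mm (x) by 56 mm (y) by 12 mm tall, that rests on the stand. Keep fingertips above its top. Below it hang the shut shafts and jaws, 21 mm (x) by 23 mm (y). A spine 8 mm thick (y) runs up between the pads to the tail, 131 mm above the origin.
- tongs_jaws (a point): Midway between the jaws, 2.5 mm above the tongs' origin. Jaws: 5 mm thick (z), 19 mm wide (x), with V notches that face each other and centre a round neck. Fully open they pass a knob of 21 mm and span 45 mm outside; shut they grip with 12 N less the hold on the pads. With a weight's 8 mm neck in them the pads stand at 53 mm free, 45 mm slack taken up: a hold at 47 to 49 mm carries the weight.
- stand: Fixed stand: grey upright block 50 mm (x) by 64 mm (y), 72 mm tall, on a 110 mm square foot 8 mm thick, with a well open at the top, 34 mm (x) by 48 mm (y), 64 mm deep. The tongs hang in it, shut jaws down, collar on the block's top, axes along the stand's: their origin is then 12 mm above the stand's, on its axis. Origin: centre of the underside.
- scale: Fixed white bench scale, body 190 mm (x) by 150 mm (y), 42 mm tall, display towards -x. Above it a steel platform, 110 by 110 by 10 mm, on a riser set to another height each time: its top lies 65 to 105 mm above the table, is not reported and must be felt for. It gives about 0.5 mm per newton beyond 2.5 N, 6 mm at most; over 10 N overloads it. Origin: centre of the body's underside.
- scale_axis (a point): Point on the scale's body, below the platform, 42 mm above the table, on the vertical axis of the platform's round recess, which is 34.5 mm in diameter and 4 mm deep, open at the top, for the weight's foot.
- weight: The middle-sized of three steel check weights, 200 g: a cylinder of 32 mm diameter and 30 mm height, above it a neck of 8 mm diameter and 10 mm height (30 to 40 mm above the foot), then a round knob of 13 mm diameter, up to 49 mm. Origin: centre of its foot; z up. It stands in one of the case's three wells, not always the same one.
- weight_small: The smallest check weight, bystander: cylinder of 25 mm diameter and 24 mm height, with the same neck and knob above (43 mm in all). Origin: centre of its foot.
- weight_large: The largest check weight, bystander: cylinder of 42 mm diameter and 40 mm height, with the same neck and knob above (59 mm in all). Origin: centre of its foot.
- case: Fixed dark wooden weight case, 70 mm (x) by 190 mm (y), 22 mm tall, three wells of 48 mm diameter, 6 mm deep, 60 mm apart along y, their floor 16 mm above the table. Origin: centre of the underside.
- vial_a: Bystander: glass vial with orange cap, 25 mm diameter, 50 mm tall, loose on the table on the robot's side. Origin: centre of its foot.
- vial_b: Bystander: a like vial, loose on the table. Origin: centre of its foot.
- jar: Bystander: jar, 60 mm diameter, 65 mm tall, beyond the case. Origin: centre of its foot.
- wood_block: Bystander: wooden block, 60 by 100 by 45 mm, beyond the case. Origin: centre of its underside.
Mind the look-alikes: they are no part of the job. Leave any purple look-alike of the weight alone. Leave any purple look-alike of the tongs alone.

How it is judged:
By the outcome, as a careful person would: the job done as asked, in the order asked, and still so for the second after the job is handed in, with the robot touching nothing.
It also fails if it takes over 70 s, if anything falls off the work surface, if the arm or the gripper's body presses on something with over 40 N, if the wrist force passes 120 N, or if a joint passes its speed limit or range.

## Working session

There is one attempt and no reset: what is moved stays moved. The work goes in short steps, Python scripts to look and compute and a tool call to move; the robot and the scene stay as the last step left them, time stands still between calls to the robot, and variables do not carry over. Pictures are saved under pics/ and viewed, at most 10 in all, crops included, and the job is handed in when it is done.

Besides the shell and the picture viewer there is one more tool, called after "Request:" by a JSON object that holds its "op" and its "data", one argument or row to a line. drive_tool: Moves the arm, as the interface text tells. Its arguments: {"type":"object","properties":{"xyz":{"type":"array"},"twist":{"type":"array"},"jaw":{"type":"array"},"newtons":{"type":"number"}},"required":["xyz","twist","jaw"]}

```bash
mkdir -p pics
cat > h.py <<'E'
import numpy as np, cv2
from workcell import arm, viewer, job_done
def cap(n, save=None):
    c=viewer.capture(n)
    if save: cv2.imwrite('pics/'+save,c['img'])
    np.savez('/tmp/'+n+'.npz',**{k:np.array(v) for k,v in c.items()})
    return c
def load(n): return dict(np.load('/tmp/'+n+'.npz'))
def dist(c): return np.array([float(c['k1']),0,0,0,0])
def ray(c,u,v):
    p=cv2.undistortPointsIter(np.array([[[u,v]]],float),c['K'],dist(c),None,None,(3,50,1e-9))[0,0]
    E=c['extrinsics']; return E[:3,3],E[:3,:3]@np.array([p[0],p[1],1])
def at(c,u,v,z):
    o,d=ray(c,u,v); return o+d*(z-o[2])/d[2]
def proj(c,P):
    E=np.linalg.inv(c['extrinsics']); P=np.atleast_2d(P).astype(float)
    return cv2.projectPoints(P,cv2.Rodrigues(E[:3,:3])[0],E[:3,3],c['K'],dist(c))[0][:,0]
E
python3 - <<'E'
from h import *
np.set_printoptions(precision=4,suppress=True)
for n in('top','side'):
    c=cap(n,n+'0.png'); print(n,c['K'],c['k1'],c['extrinsics'])
o=arm.get_obs(); print(o, arm.tips_ahead)
E
```

```text
top [[394.5802   0.     317.7052]
 [  0.     394.5802 198.6035]
 [  0.       0.       1.    ]] -0.0935657975345433 [[-0.0134 -0.9814  0.1913  0.3755]
 [-0.9999  0.0127 -0.0046 -0.0232]
 [ 0.0021 -0.1913 -0.9815  1.058 ]
 [ 0.      0.      0.      1.    ]]
side [[435.7372   0.     322.8955]
 [  0.     435.7372 199.5731]
 [  0.       0.       1.    ]] -0.08641926365804696 [[-0.8323 -0.2977  0.4676  0.1117]
 [-0.5542  0.4683 -0.6882  0.6092]
 [-0.0141 -0.8319 -0.5547  0.6148]
 [ 0.      0.      0.      1.    ]]
{'time': 0.1, 'q': array([-1.242 ,  0.2133, -0.035 ,  1.3235,  0.    ,  1.5708]), 'joint_vel': array([ 0.0013, -0.0018, -0.0002, -0.0006, -0.    , -0.0008]), 'joint_efforts': array([  0.0014, -68.725 ,  48.7808,   0.0123,   0.    ,   0.    ]), 'ee_pos': array([ 0.1614, -0.4729,  0.2499]), 'orientation': array([-3.0982, -0.514 ,  0.0002]), 'wrist_force': array([0.1155, 0.3339, 0.1635]), 'ft_torque': array([-0.0161, -0.0268,  0.0452]), 'grip_force': 0.0, 'grip_width': 0.085521303311913} 0.019
```

View pics/top0.png

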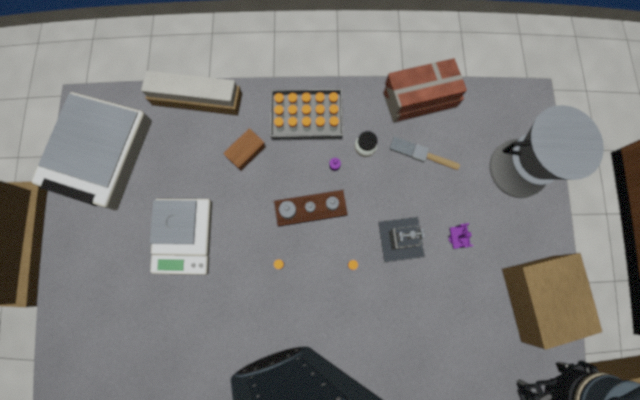

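View pics/side0.png

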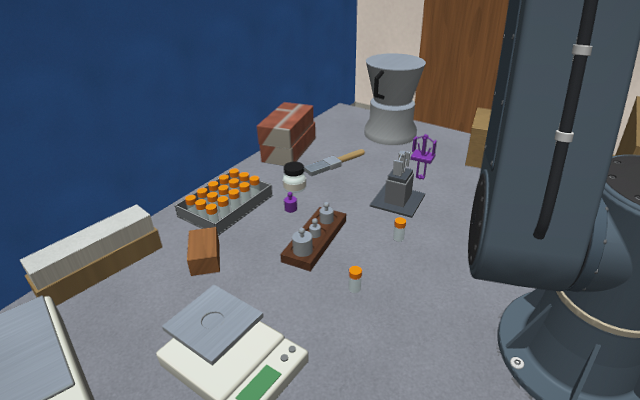

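The pictures show these candidates. For the tongs: steel ones in the grey stand at top (407,237), and a purple look-alike at (460,236). For the weight: steel ones at top (288,209), (310,207) and (333,203), and a purple one at (335,163). I'll take a close crop to choose.

Run:
```python
from h import *
a=load('top')['img'];b=load('side')['img']
r=lambda i,s:cv2.resize(i,s,interpolation=cv2.INTER_CUBIC)
t=r(a[180:270,265:425],(800,450))   #5x
u=np.hstack([r(a[195:280,145:215],(350,425))[:150*2,:], r(b[190:275,270:360],(450,425))[:300]])
cv2.imwrite('pics/c1.png',t)
s=np.hstack([r(b[190:270,275:355],(400,400)),r(b[145:225,362:442],(400,400))])
cv2.imwrite('pics/c2.png',s)
```

```text
(no output)
```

View pics/c1.png

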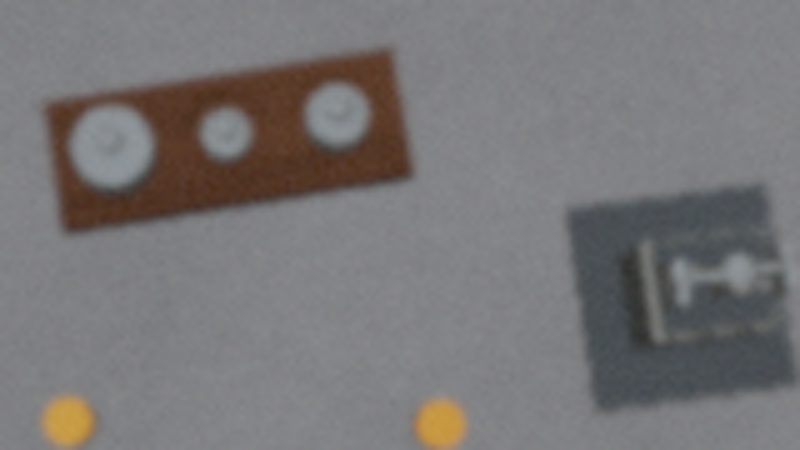

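View pics/c2.png

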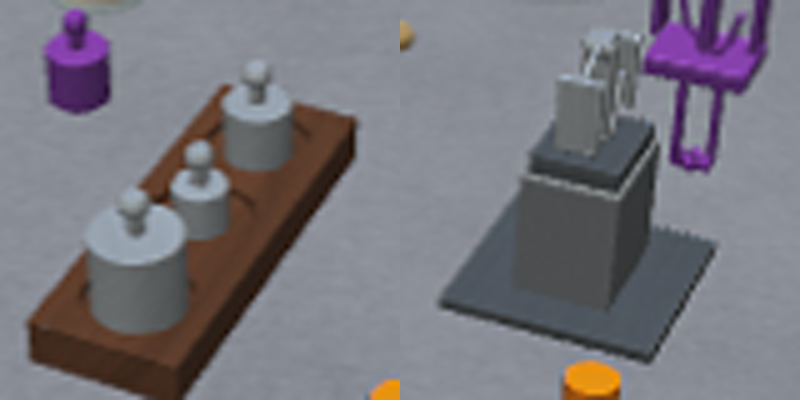

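The middle weight is the right-hand one at top (333,203), which is side (326,213). The steel tongs are in the stand, foot corners at crop (568,210), (765,185), (598,408) and (797,385). Next I compute positions.

Run:
```python
from h import *
np.set_printoptions(precision=4,suppress=True)
T=load('top');S=load('side')
f=lambda p:(265+p[0]/5-.4,180+p[1]/5-.4)
print('foot corners');P=[at(T,*f(p),.008) for p in[(568,210),(765,185),(797,385),(598,408)]]
print(np.array(P),np.mean(P,0))
print('side foot');g=lambda p:(362+(p[0]-400)/5-.4,145+p[1]/5-.4)
print(np.array([at(S,*g(p),.008) for p in[(440,303),(652,358),(717,243)]]))
print('case corners');P=[at(T,*f(p),.022) for p in[(45,103),(392,50),(412,177),(66,232)]];print(np.array(P),np.mean(P,0))
print('weight top disc',at(T,*f((338,116)),.046),'knob',at(T,*f((342,103)),.065))
h=lambda p:(275+p[0]/5-.4,190+p[1]/5-.4)
print('side knob',at(S,*h((257,74)),.0585))
print('big',at(T,*f((112,148)),.056),'small',at(T,*f((226,134)),.040))
print('vials',at(T,*f((68,420)),.05),at(T,*f((441,424)),.05))
def tri(a,b):
    o1,d1=ray(T,*a);o2,d2=ray(S,*b)
    s=np.linalg.lstsq(np.c_[d1,-d2],o2-o1,rcond=None)[0]
    p,q=o1+s[0]*d1,o2+s[1]*d2;return (p+q)/2,np.linalg.norm(p-q)
a=T['img'];b=S['img']
r=lambda i,s:cv2.resize(i,s,interpolation=cv2.INTER_CUBIC)
i=np.hstack([r(a[193:278,145:215],(420,510)),r(b[283:363,158:218+0],(380,507))[:507] if 0 else r(b[280:365,158:266],(380,299)).repeat(1,0)] if 0 else [r(a[193:278,145:215],(400,486)),r(b[283:369,160:264],(400,331)) if 0 else cv2.copyMakeBorder(r(b[283:365,160:264],(400,315)),0,171,0,0,0)])
cv2.imwrite('pics/c3.png',i)
```

```text
foot corners
[[ 0.515  -0.1899  0.008 ]
 [ 0.527  -0.2977  0.008 ]
 [ 0.4192 -0.3088  0.008 ]
 [ 0.4092 -0.2017  0.008 ]] [ 0.4676 -0.2495  0.008 ]
side foot
[[ 0.5125 -0.1844  0.008 ]
 [ 0.4055 -0.1978  0.008 ]
 [ 0.4186 -0.3085  0.008 ]]
case corners
[[ 0.5745  0.09    0.022 ]
 [ 0.6011 -0.0964  0.022 ]
 [ 0.532  -0.1053  0.022 ]
 [ 0.505   0.0783  0.022 ]] [ 0.5531 -0.0083  0.022 ]
weight top disc [ 0.561  -0.0656  0.046 ] knob [ 0.5643 -0.067   0.065 ]
side knob [ 0.5638 -0.0683  0.0585]
big [0.5439 0.0515 0.056 ] small [ 0.5533 -0.007   0.04  ]
vials [0.4057 0.0742 0.05  ] [ 0.4012 -0.1144  0.05  ]
```

View pics/c3.png

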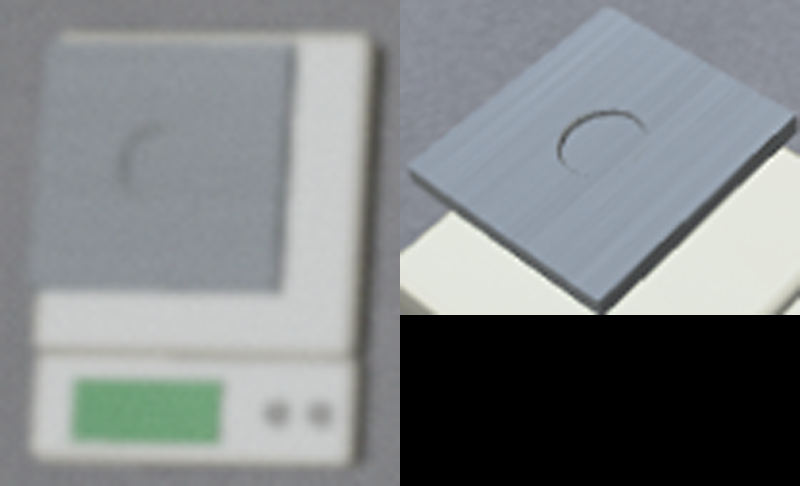

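Platform corners: top crop (45,42), (297,42), (282,292), (32,290); side crop (410,168), (612,8), (797,122), (598,300). The recess's left arc is visible in both views.

```bash
cat >> h.py <<'E'
def tri(T,S,a,b):
    o1,d1=ray(T,*a);o2,d2=ray(S,*b)
    s=np.linalg.lstsq(np.c_[d1,-d2],o2-o1,rcond=None)[0]
    p,q=o1+s[0]*d1,o2+s[1]*d2;return (p+q)/2,np.linalg.norm(p-q)
E
python3 - <<'E'
from h import *
from scipy.optimize import least_squares
np.set_printoptions(precision=4,suppress=True)
T=load('top');S=load('side')
t=lambda p:(145+p[0]*70/400-.4,193+p[1]*85/486-.4)
s=lambda p:(160+(p[0]-400)*.26-.4,283+p[1]*82/315-.4)
tc=[(45,42),(297,42),(282,292),(32,290)];sc=[(410,168),(612,8),(797,122),(598,300)]
P=[]
for a,b in zip(tc,sc):
    p,e=tri(T,S,t(a),s(b));P.append(p);print(p,e)
P=np.array(P);print('centre',P.mean(0))
# recess circle fit on rim points at given z
tr=[(120,175),(122,155),(133,138),(150,127),(160,124)]; sr=[(557,150),(562,136),(577,121),(596,112),(615,109),(634,113),(646,125)]
for z in(P[:,2].mean()-.004,P[:,2].mean(),P[:,2].mean()+.004):
    A=np.array([at(T,*t(p),z)[:2] for p in tr]);B=np.array([at(S,*s(p),z)[:2] for p in sr])
    F=lambda Q:least_squares(lambda c:np.linalg.norm(Q-c,axis=1)-.01725,Q.mean(0)+[-.01,-.01]).x
    print(z,F(A),F(B))
c=[(32,460),(352,463),(370,35)]
print('body',[at(T,*t(p),.042) for p in c])
E
```

```text
[0.5638 0.388  0.0965] 0.0025575409976443864
[0.5633 0.2759 0.0929] 0.0017950190166127753
[0.4543 0.2791 0.0899] 0.0009402188305622235
[0.4559 0.3885 0.0953] 0.0005122819695370996
centre [0.5093 0.3329 0.0936]
0.08963785883958646 [0.511 0.337] [0.5133 0.3303]
0.09363785883958646 [0.5104 0.3354] [0.5101 0.3326]
0.09763785883958646 [0.5098 0.3339] [0.5069 0.3348]
body [array([0.3833, 0.4069, 0.042 ]), array([0.3819, 0.2596, 0.042 ]), array([0.5768, 0.2581, 0.042 ])]
```

```bash
cat >> h.py <<'E'
from scipy.spatial.transform import Rotation as Ro
def to(pos,yaw):
    "shift (mm) and twist for tool-down pose, tool y along world dir (-sin yaw, cos yaw) or its opposite"
    o=arm.get_obs();R=Ro.from_rotvec(o['orientation']);best=None
    for k in(0,np.pi):
        c,s=np.cos(yaw+k),np.sin(yaw+k)
        G=Ro.from_matrix(np.array([[-c,-s,0],[-s,c,0],[0,0,-1]]).T)
        w=(R.inv()*G).as_rotvec()
        if best is None or np.linalg.norm(w)<np.linalg.norm(best): best=w
    d=R.inv().apply(np.array(pos)-o['ee_pos'])*1e3
    print('shift',d.round(1),'twist',best.round(3),'| ee',o['ee_pos'].round(4),'F',o['wrist_force'].round(2),'w',round(o['grip_width'],4),'gf',o['grip_force'],'q6',o['q'][5].round(2),'t',o['time'])
E
python3 - <<'E'
from h import *
to([.4666,-.248,.20],.111)
E
```

```text
shift [ 361.5 -114.3   50. ] twist [-0.001  0.     0.218] | ee [ 0.1614 -0.4729  0.2499] F [0.12 0.33 0.16] w 0.0855 gf 0.0 q6 1.57 t 0.1
```

Request:
{"op": "drive_tool", "data": {
  "xyz": [
    [361,-114,0],
    [361,-114,0],
    [361,-114,0],
    [361,-114,0],
    [361,-114,0],
    [361,-114,0],
    [361,-114,0],
    [361,-114,0],
    [361,-114,0],
    [361,-114,50],
    [361,-114,50],
    [361,-114,50]
  ],
  "twist": [
    [0,0,0.218],
    [0,0,0.218],
    [0,0,0.218],
    [0,0,0.218],
    [0,0,0.218],
    [0,0,0.218],
    [0,0,0.218],
    [0,0,0.218],
    [0,0,0.218],
    [0,0,0.218],
    [0,0,0.218],
    [0,0,0.218]
  ],
  "jaw": [-1,-1,-1,-1,-1,-1,-1,-1,-1,-1,-1,-1]
}}

```text
time: 1.3
ee_pos: [0.4655, -0.2488, 0.2007]
orientation: [-3.136, -0.173, 0.002]
wrist_force: [0.9, 0.1, 0.5]
grip_width: 0.0854
grip_force: 0.0
```

Run:
```python
from h import *
to([.4666,-.248,.111],.111)
S=cap('side');T=cap('top')
b=S['img'][80:230,330:480]; t=T['img'][180:280,350:450]
r=lambda i,k:cv2.resize(i,None,fx=k,fy=k,interpolation=cv2.INTER_CUBIC)
cv2.imwrite('pics/c4.png',np.hstack([r(b,2.6667),r(t,4)]))
```

```text
shift [ 1.3 -0.6 89.7] twist [-0.001  0.001 -0.001] | ee [ 0.4655 -0.2488  0.2007] F [0.87 0.14 0.53] w 0.0854 gf 0.0 q6 2.54 t 1.3
```

View pics/c4.png

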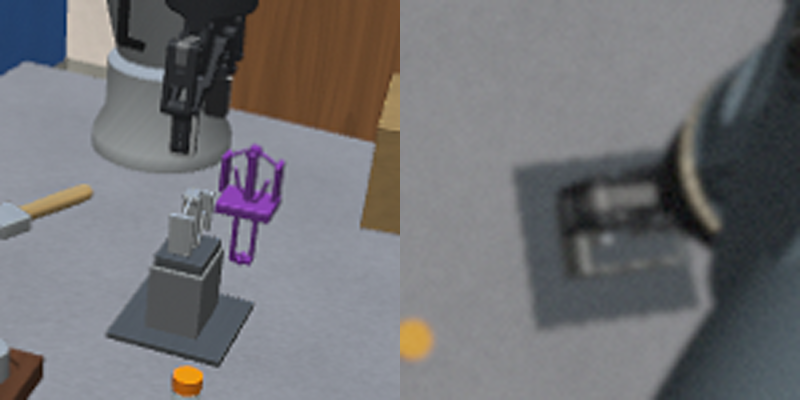

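The gripper stands over the steel tongs: finger tip at crop (181,150), tongs pad at (180,232). The purple pair is clear of the path, so I descend.

Request:
{"op": "drive_tool", "data": {
  "xyz": [
    [1,-0.5,30],
    [1,-0.5,60],
    [1,-0.5,89.5],
    [1,-0.5,89.5],
    [1,-0.5,89.5]
  ],
  "twist": [
    [0,0,0],
    [0,0,0],
    [0,0,0],
    [0,0,0],
    [0,0,0]
  ],
  "jaw": [-1,-1,-1,-1,-0.5],
  "newtons": 20
}}

```text
time: 1.9
ee_pos: [0.468, -0.2488, 0.1127]
orientation: [3.136, 0.173, 0.002]
wrist_force: [0.3, -0.0, 1.3]
grip_width: 0.0734
grip_force: 0.0
```

Request:
{"op": "drive_tool", "data": {
  "xyz": [
    [0,0,0],
    [0,0,0],
    [0,0,0],
    [0,0,0],
    [0,0,0],
    [0,0,0]
  ],
  "twist": [
    [0,0,0],
    [0,0,0],
    [0,0,0],
    [0,0,0],
    [0,0,0],
    [0,0,0]
  ],
  "jaw": [-0.35,-0.35,-0.25,-0.25,-0.25,-0.25]
}}

```text
time: 2.5
ee_pos: [0.4682, -0.2486, 0.1123]
orientation: [3.135, 0.174, 0.004]
wrist_force: [0.2, -0.1, 8.2]
grip_width: 0.0534
grip_force: 5.1
```

Request:
{"op": "drive_tool", "data": {
  "xyz": [
    [0,0,-3],
    [0,0,-15],
    [0,0,-35],
    [0,0,-60],
    [0,0,-90],
    [0,0,-110],
    [0,0,-110],
    [0,0,-110]
  ],
  "twist": [
    [0,0,0],
    [0,0,0],
    [0,0,0],
    [0,0,0],
    [0,0,0],
    [0,0,0],
    [0,0,0],
    [0,0,0]
  ],
  "jaw": [-0.25,-0.25,-0.25,-0.25,-0.25,-0.25,-0.25,-0.25]
}}

```text
time: 3.3
ee_pos: [0.4673, -0.2482, 0.2212]
orientation: [3.136, 0.174, 0.001]
wrist_force: [0.1, -0.7, -1.3]
grip_width: 0.0536
grip_force: 4.9
```

Run:
```python
from h import *
to([.5635,-.0675,.22],.13)
S=cap('side')
b=S['img'][60:260,290:450]
cv2.imwrite('pics/c5.png',cv2.resize(b,None,fx=3,fy=3,interpolation=cv2.INTER_CUBIC))
```

```text
shift [ 115.6 -168.9    1.2] twist [ 0.    -0.001 -0.019] | ee [ 0.4673 -0.2482  0.2212] F [ 0.08 -0.69 -1.29] w 0.0536 gf 4.88068699836731 q6 2.54 t 3.3
```

View pics/c5.png

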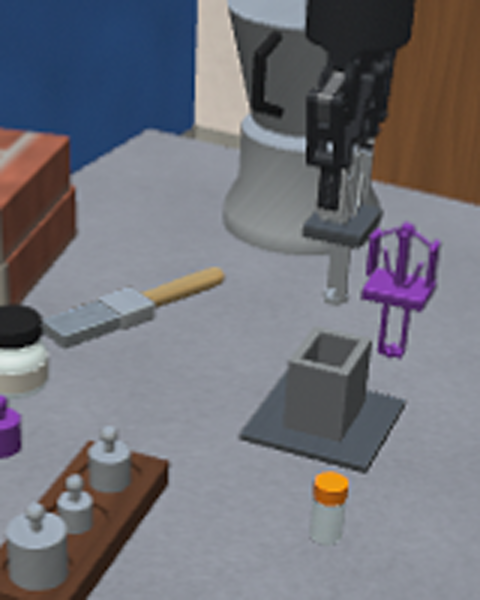

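The tongs hang shut with their jaw tip at about side (401,160), and the stand is empty. Next I move above the weight.

Request:
{"op": "drive_tool", "data": {
  "xyz": [
    [30,-45,0],
    [60,-90,0],
    [90,-130,0],
    [114,-168,0],
    [114,-168,0],
    [114,-168,30],
    [114,-168,30],
    [114,-168,30]
  ],
  "twist": [
    [0,0,0],
    [0,0,0],
    [0,0,0],
    [0,0,0],
    [0,0,0],
    [0,0,0],
    [0,0,0],
    [0,0,0]
  ],
  "jaw": [-0.25,-0.25,-0.25,-0.25,-0.25,-0.25,-0.25,-0.25]
}}

```text
time: 4.15
ee_pos: [0.561, -0.0689, 0.1904]
orientation: [-3.136, -0.173, 0.004]
wrist_force: [0.7, 0.1, -0.5]
grip_width: 0.0535
grip_force: 4.9
```

Run:
```python
from h import *
np.set_printoptions(precision=4,suppress=True)
S0=load('side')
print('jaw tip earlier proj',proj(S0,[.4673,-.2482,.1209]))
to([.562,-.067,.15],.111)
S=cap('side');p=arm.get_obs()['ee_pos']
print('expected jaws',proj(S,[p[0],p[1],p[2]-.1003]),'weight neck',proj(S,[.562,-.067,.051]))
b=S['img'][150:250,270:390]
cv2.imwrite('pics/c6.png',cv2.resize(b,None,fx=5,fy=5,interpolation=cv2.INTER_CUBIC))
```

```text
jaw tip earlier proj [[401.36   158.9034]]
shift [ 1.3 -1.7 40.4] twist [-0.     0.002 -0.001] | ee [ 0.561  -0.0689  0.1904] F [ 0.66  0.11 -0.51] w 0.0535 gf 4.878468364477158 q6 2.91 t 4.15
expected jaws [[326.8537 192.472 ]] weight neck [[326.3976 207.641 ]]
```

View pics/c6.png

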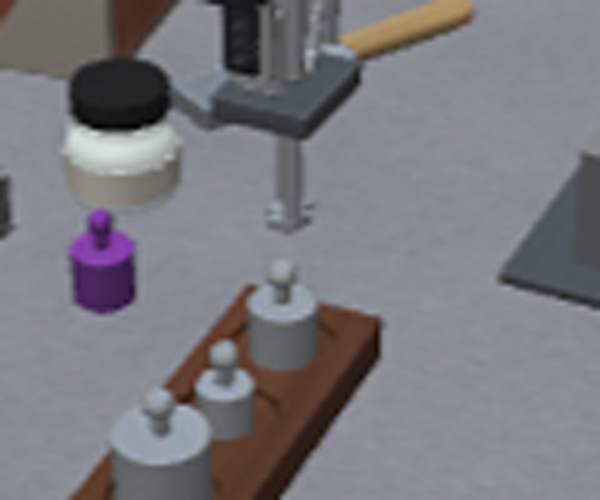

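Jaws at side (327.4,194) and the knob at (326.2,203.8) line up with the model. I squeeze the tongs open here, above the knob, and look at the height.

Request:
{"op": "drive_tool", "data": {
  "xyz": [
    [2,-2,0],
    [2,-2,0],
    [2,-2,0],
    [2,-2,0],
    [2,-2,0],
    [2,-2,0],
    [2,-2,0],
    [2,-2,0]
  ],
  "twist": [
    [0,0,0],
    [0,0,0],
    [0,0,0],
    [0,0,0],
    [0,0,0],
    [0,0,0],
    [0,0,0],
    [0,0,0]
  ],
  "jaw": [-0.1,0.05,0.2,0.35,0.4,0.4,0.4,0.4],
  "newtons": 20
}}

```text
time: 5.0
ee_pos: [0.5637, -0.0664, 0.1908]
orientation: [-3.137, -0.174, 0.0]
wrist_force: [0.9, 0.1, -1.6]
grip_width: 0.026
grip_force: 15.0
```

Run:
```python
from h import *
np.set_printoptions(precision=4,suppress=True)
to([.5625,-.0667,.15],.111)
a=load('side')['img'][150:220,300:356]
S=cap('side');p=arm.get_obs()['ee_pos']
print('expected jaws',proj(S,[p[0],p[1],p[2]-.1003]))
b=S['img'][150:220,300:356];T=cap('top')['img'][175:235,300:360]
r=lambda i,w,h:cv2.resize(i,(w,h),interpolation=cv2.INTER_CUBIC)
cv2.imwrite('pics/c7.png',np.hstack([r(a,400,500),r(b,400,500)]))
```

```text
shift [-1.2  0.2 40.8] twist [-0.  0. -0.] | ee [ 0.5637 -0.0664  0.1908] F [ 0.92  0.12 -1.65] w 0.026 gf 14.9829863011837 q6 2.91 t 5.0
expected jaws [[325.4139 192.924 ]]
```

View pics/c7.png

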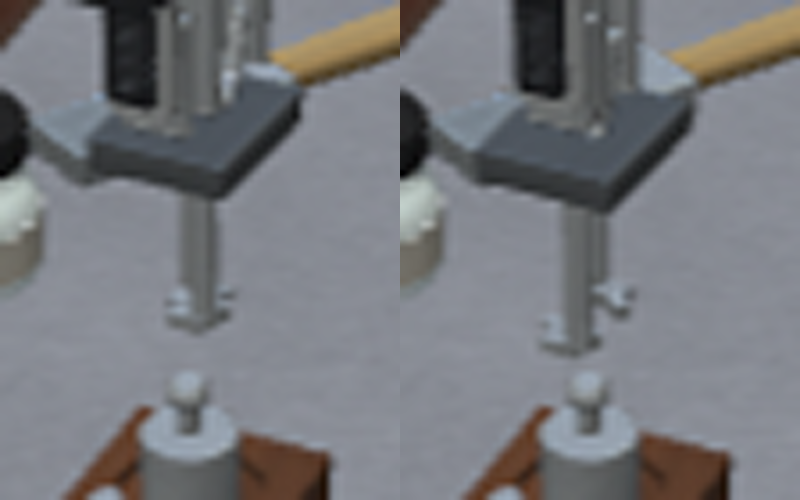

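The jaws are open: near jaw at crop (570,345), far jaw at (615,305). The knob at (588,385) lies between them in line. The tool dropped about 4 mm in the pads, as the swing predicts. I descend in steps.

Request:
{"op": "drive_tool", "data": {
  "xyz": [
    [0,0,10],
    [0,0,20],
    [0,0,24],
    [0,0,28],
    [0,0,28]
  ],
  "twist": [
    [0,0,0],
    [0,0,0],
    [0,0,0],
    [0,0,0],
    [0,0,0]
  ],
  "jaw": [0.4,0.4,0.4,0.4,0.4]
}}

```text
time: 5.6
ee_pos: [0.5634, -0.0663, 0.1621]
orientation: [-3.137, -0.174, 0.002]
wrist_force: [0.3, -0.9, -1.2]
grip_width: 0.026
grip_force: 15.0
```

Run:
```python
from h import *
to([.5637,-.0664,.1523],.111)
S=cap('side');T=cap('top')
b=S['img'][165:235,300:356];t=T['img'][180:236,310:366]
r=lambda i,w,h:cv2.resize(i,(w,h),interpolation=cv2.INTER_CUBIC)
cv2.imwrite('pics/c8.png',np.hstack([r(b,400,500),cv2.copyMakeBorder(r(t,400,400),0,100,0,0,0)]))
```

```text
shift [0.3 0.1 9.8] twist [-0.     0.001 -0.   ] | ee [ 0.5634 -0.0663  0.1621] F [ 0.34 -0.88 -1.21] w 0.026 gf 14.982827603816986 q6 2.91 t 5.6
```

View pics/c8.png

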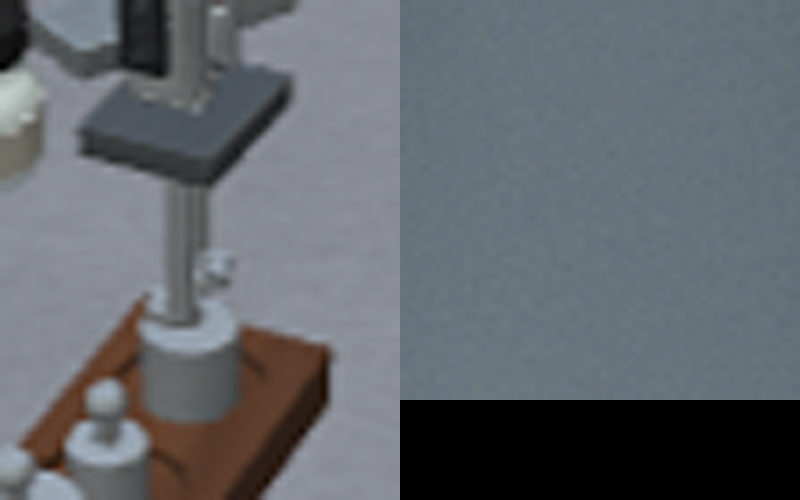

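The jaws straddle the knob (near jaw at crop (178,320), far jaw at (215,268)) with no contact force. I've used all ten pictures, so from here I rely on numbers. I go down the rest of the way, then let the tongs close.

Request:
{"op": "drive_tool", "data": {
  "xyz": [
    [0,0,5],
    [0,0,9.5],
    [0,0,9.5]
  ],
  "twist": [
    [0,0,0],
    [0,0,0],
    [0,0,0]
  ],
  "jaw": [0.4,0.4,0.4]
}}

```text
time: 6.0
ee_pos: [0.5633, -0.0663, 0.1525]
orientation: [-3.137, -0.174, 0.002]
wrist_force: [0.3, 0.6, -0.9]
grip_width: 0.0259
grip_force: 15.0
```

Request:
{"op": "drive_tool", "data": {
  "xyz": [
    [0,0,0],
    [0,0,0],
    [0,0,0],
    [0,0,0],
    [0,0,0],
    [0,0,0],
    [0,0,0]
  ],
  "twist": [
    [0,0,0],
    [0,0,0],
    [0,0,0],
    [0,0,0],
    [0,0,0],
    [0,0,0],
    [0,0,0]
  ],
  "jaw": [0.25,0.15,0.05,-0.05,-0.13,-0.13,-0.13]
}}

```text
time: 6.7
ee_pos: [0.5637, -0.0663, 0.1533]
orientation: [-3.137, -0.174, 0.0]
wrist_force: [0.2, -0.4, -3.1]
grip_width: 0.0482
grip_force: 5.1
```

Request:
{"op": "drive_tool", "data": {
  "xyz": [
    [0,0,-3],
    [0,0,-10],
    [0,0,-25],
    [0,0,-50],
    [0,0,-80],
    [0,0,-110],
    [0,0,-120],
    [0,0,-120],
    [0,0,-120]
  ],
  "twist": [
    [0,0,0],
    [0,0,0],
    [0,0,0],
    [0,0,0],
    [0,0,0],
    [0,0,0],
    [0,0,0],
    [0,0,0],
    [0,0,0]
  ],
  "jaw": [-0.13,-0.13,-0.13,-0.13,-0.13,-0.13,-0.13,-0.13,-0.13]
}}

```text
time: 7.6
ee_pos: [0.5635, -0.0663, 0.2721]
orientation: [-3.137, -0.174, 0.002]
wrist_force: [0.4, 0.5, -2.8]
grip_width: 0.0484
grip_force: 5.1
```

Run:
```python
from h import *
to([.510,.334,.272],.111)
```

```text
shift [-8.900e+00 -4.038e+02  2.000e-01] twist [-0.     0.001 -0.   ] | ee [ 0.5635 -0.0663  0.2721] F [ 0.37  0.47 -2.79] w 0.0484 gf 5.078364908695221 q6 2.91 t 7.6
```

Request:
{"op": "drive_tool", "data": {
  "xyz": [
    [0,-20,0],
    [-1,-50,0],
    [-2,-90,0],
    [-3,-130,0],
    [-4,-170,0],
    [-5,-210,0],
    [-6,-250,0],
    [-7,-290,0],
    [-8,-330,0],
    [-8,-365,0],
    [-9,-390,0],
    [-9,-404,0]
  ],
  "twist": [
    [0,0,-0.1],
    [0,0,-0.2],
    [0,0,-0.3],
    [0,0,-0.4],
    [0,0,-0.5],
    [0,0,-0.6],
    [0,0,-0.7],
    [0,0,-0.8],
    [0,0,-0.9],
    [0,0,-1.0],
    [0,0,-1.1],
    [0,0,-1.1]
  ],
  "jaw": [-0.13,-0.13,-0.13,-0.13,-0.13,-0.13,-0.13,-0.13,-0.13,-0.13,-0.13,-0.13]
}}

```text
time: 8.8
ee_pos: [0.5091, 0.3358, 0.2714]
orientation: [-2.58, -1.792, 0.004]
wrist_force: [0.1, -0.6, -2.6]
grip_width: 0.0485
grip_force: 5.1
```

Request:
{"op": "drive_tool", "data": {
  "xyz": [
    [0,0,0],
    [0,0,0],
    [0,0,15],
    [0,0,25],
    [0,0,25]
  ],
  "twist": [
    [0,0,0],
    [0,0,0],
    [0,0,0],
    [0,0,0],
    [0,0,0]
  ],
  "jaw": [-0.13,-0.13,-0.13,-0.13,-0.13]
}}

```text
time: 9.3
ee_pos: [0.5098, 0.3328, 0.2468]
orientation: [2.585, 1.785, -0.004]
wrist_force: [-0.3, -1.2, -3.8]
grip_width: 0.0483
grip_force: 5.1
```

Run:
```python
from h import *
from scipy.optimize import least_squares
np.set_printoptions(precision=4,suppress=True)
to([.510,.334,.24],1.211)
S=cap('side','s9.png');p=arm.get_obs()['ee_pos']
A=load('side')
for n,z in(('foot',p[2]-.137),('cyltop',p[2]-.107)): print(n,proj(S,[p[0],p[1],z]))
x,y=proj(S,[p[0],p[1],p[2]-.122])[0].astype(int)
im=cv2.cvtColor(S['img'],cv2.COLOR_BGR2GRAY)
print(x,y)
for v in range(y-12,y+20,2): print(v,*im[v,x-14:x+15])
```

```text
shift [ 1.2 -0.2  6.8] twist [-0.001  0.002 -0.002] | ee [0.5098 0.3328 0.2468] F [-0.29 -1.2  -3.76] w 0.0483 gf 5.079620406031609 q6 2.51 t 9.3
foot [[210.3931 312.1232]]
cyltop [[207.0581 298.3423]]
208 305
293 140 127 89 79 84 106 131 149 153 152 149 139 122 101 91 85 82 82 82 81 134 161 160 160 158 156 158 158 158
295 136 134 119 112 130 157 150 102 126 129 124 110 95 77 83 88 82 83 82 80 113 151 159 156 157 157 158 158 157
297 135 132 136 144 115 130 146 154 133 131 114 100 70 100 113 93 81 82 82 80 104 128 148 159 158 157 157 159 157
299 139 150 155 153 130 133 140 140 143 157 152 137 157 157 159 137 101 108 79 100 142 155 143 148 157 158 156 155 155
301 157 155 153 154 156 155 100 101 100 103 134 157 147 116 106 77 78 78 108 148 155 132 90 130 158 155 155 156 158
303 160 157 154 154 155 157 157 157 158 156 126 85 79 84 99 135 159 157 158 157 141 98 52 123 160 157 157 156 156
305 156 158 117 150 157 156 156 154 154 153 151 147 158 157 157 158 157 154 138 94 69 67 58 84 137 158 156 154 153
307 162 164 132 99 111 135 143 145 153 153 154 152 151 148 139 111 102 77 77 76 72 70 63 
[... 203 characters left out ...]
 71 66 58 79 131 156 154 153
313 157 155 156 130 103 105 105 104 103 102 100 96 95 91 88 86 86 83 82 80 76 71 67 61 88 112 115 136 151
315 153 153 154 152 105 102 105 105 103 101 101 96 94 92 90 87 84 83 81 79 75 71 64 84 133 155 154 145 126
317 154 153 154 157 134 103 103 104 102 101 100 96 94 92 89 87 85 83 80 76 75 92 125 145 154 154 153 152 151
319 154 153 154 152 153 151 132 107 101 99 98 96 94 91 88 85 82 83 102 122 139 155 154 154 152 150 149 149 150
321 152 150 151 152 153 156 149 96 142 151 141 135 138 137 136 140 141 156 153 152 153 153 153 150 149 149 149 152 154
323 151 152 154 154 154 155 154 104 152 156 153 153 154 153 152 152 151 152 153 153 152 150 148 148 150 153 154 151 152
```

```bash
cat > fit.py <<'E'
from h import *
from scipy.optimize import least_squares
np.set_printoptions(precision=4,suppress=True)
S=load('side');im=cv2.cvtColor(S['img'],cv2.COLOR_BGR2GRAY).astype(float)
s=lambda p:(160+(p[0]-400)*.26-.4,283+p[1]*82/315-.4)
sr=np.array([s(p) for p in[(557,150),(562,136),(577,121),(596,112),(615,109),(634,113),(646,125)]])
th=np.linspace(0,2*np.pi,90);C=np.c_[np.cos(th),np.sin(th)]
def cross(a,i0,thr):  # first crossing above thr going along a
    for i in range(len(a)-1):
        if a[i]<thr<=a[i+1]: return i0+i+(thr-a[i])/(a[i+1]-a[i])
def edges(x,y):
    E=[]
    for v in range(y-1,y+5):
        l=cross(im[v,x-20:x-4][::-1],0,130); 
        if l is not None:E.append((x-5-l,v))
    for v in range(y-2,y+2):
        r=cross(im[v,x+5:x+20],x+5,108)
        if r is not None:E.append((r,v))
    for u in range(x-5,x+6):
        b=cross(im[y+3:y+22,u],y+3,122)
        if b is not None:E.append((u,b))
    return np.array(E)
def fit(E,z):
    def f(c):
        P=np.vstack([np.c_[c+.016*C,np.full(90,z)],np.c_[c+.016*C,np.full(90,z+.03)]])
        h=cv2.convexHull(proj(S,P).astype(np.float32))
        return [cv2.pointPolygonTest(h,tuple(map(float,e)),True) for e in E]
    r=least_squares(f,arm.get_obs()['ee_pos'][:2],diff_step=1e-3,loss='soft_l1',f_scale=.5)
    return r.x,np.array(r.fun)
def rim(z):
    f=lambda c:[cv2.pointPolygonTest(proj(S,np.c_[c+.01725*C,np.full(90,z)]).astype(np.float32),tuple(map(float,e)),True) for e in sr]
    r=least_squares(f,[.51,.333],diff_step=1e-3);return r.x,np.array(r.fun)
def report(zf,zp):
    p=arm.get_obs()['ee_pos']
    x,y=proj(S,[p[0],p[1],zf+.015])[0].astype(int)-[1,0]
    E=edges(x,y);c,r=fit(E,zf);k,q=rim(zp)
    print('foot',c,'tcp',p,'res',r.round(1));print('rim',k,q.round(2));
    print('move',k-c); return c,k
E
python3 - <<'E'
from fit import *
p=arm.get_obs()['ee_pos']
for d in(.137,.139,.141):
    c,k=report(p[2]-d,.0945)
to([p[0],p[1],.24],1.211)
E
```

```text
foot [0.5119 0.3355] tcp [0.51   0.3331 0.2478] res [ 0.6  0.2  0.4  0.1  0.2  0.5  0.4  0.3  0.5 -0.4  0.5  0.  -0.   0.1
  0.1 -0.1 -0.1 -0.3 -0.   0. ]
rim [0.5095 0.333 ] [-0.72 -0.18  0.24  0.27  0.03 -0.36 -0.53]
move [-0.0023 -0.0025]
foot [0.5134 0.3344] tcp [0.51   0.3331 0.2478] res [ 0.5  0.2  0.4  0.1  0.1  0.1  0.3  0.3  0.4  0.5 -0.4  0.5  0.  -0.
  0.1  0.1 -0.1 -0.1 -0.3 -0.   0. ]
rim [0.5095 0.333 ] [-0.72 -0.18  0.24  0.27  0.03 -0.36 -0.53]
move [-0.0039 -0.0014]
foot [0.515  0.3334] tcp [0.51   0.3331 0.2478] res [ 0.2  0.4  6.1  0.1  0.  -0.2  0.2  0.4  0.4  0.5  0.4  0.  -0.1  0.1
  0.  -0.1 -0.1 -0.3 -0.  -0.   0. ]
rim [0.5095 0.333 ] [-0.72 -0.18  0.24  0.27  0.03 -0.36 -0.53]
move [-0.0055 -0.0003]
shift [0.  0.  7.8] twist [-0.001  0.001 -0.002] | ee [0.51   0.3331 0.2478] F [-0.41 -0.02 -2.52] w 0.048 gf 5.080296769738197 q6 2.51 t 9.35
```

Request:
{"op": "drive_tool", "data": {
  "xyz": [
    [-3,-1.5,3],
    [-3,-1.5,9],
    [-3,-1.5,12],
    [-3,-1.5,12],
    [-3,-1.5,12]
  ],
  "twist": [
    [0,0,0],
    [0,0,0],
    [0,0,0],
    [0,0,0],
    [0,0,0]
  ],
  "jaw": [-0.13,-0.13,-0.13,-0.13,-0.13]
}}

```text
time: 9.85
ee_pos: [0.5077, 0.3319, 0.2364]
orientation: [2.583, 1.788, 0.0]
wrist_force: [1.6, -0.3, -2.4]
grip_width: 0.0484
grip_force: 5.1
```

Request:
{"op": "drive_tool", "data": {
  "xyz": [
    [0,0,1],
    [0,0,1],
    [0,0,1]
  ],
  "twist": [
    [0,0,0],
    [0,0,0],
    [0,0,0]
  ],
  "jaw": [-0.13,-0.13,-0.13]
}}

```text
time: 10.15
ee_pos: [0.5077, 0.3319, 0.2353]
orientation: [-2.583, -1.788, -0.0]
wrist_force: [0.0, 0.5, -3.1]
grip_width: 0.0477
grip_force: 5.1
```

Request:
{"op": "drive_tool", "data": {
  "xyz": [
    [0,0,1],
    [0,0,1],
    [0,0,1]
  ],
  "twist": [
    [0,0,0],
    [0,0,0],
    [0,0,0]
  ],
  "jaw": [-0.13,-0.13,-0.13]
}}

```text
time: 10.45
ee_pos: [0.5076, 0.3319, 0.2342]
orientation: [-2.583, -1.788, 0.0]
wrist_force: [0.6, 0.8, -3.0]
grip_width: 0.0482
grip_force: 5.1
```

Request:
{"op": "drive_tool", "data": {
  "xyz": [
    [0,0,1],
    [0,0,1],
    [0,0,1]
  ],
  "twist": [
    [0,0,0],
    [0,0,0],
    [0,0,0]
  ],
  "jaw": [-0.13,-0.13,-0.13]
}}

```text
time: 10.75
ee_pos: [0.5076, 0.3319, 0.2333]
orientation: [2.583, 1.788, -0.0]
wrist_force: [0.6, 0.1, -2.5]
grip_width: 0.0479
grip_force: 5.1
```

Request:
{"op": "drive_tool", "data": {
  "xyz": [
    [0,0,1],
    [0,0,1],
    [0,0,1]
  ],
  "twist": [
    [0,0,0],
    [0,0,0],
    [0,0,0]
  ],
  "jaw": [-0.13,-0.13,-0.13]
}}

```text
time: 11.05
ee_pos: [0.5076, 0.3319, 0.2322]
orientation: [-2.583, -1.788, 0.0]
wrist_force: [0.6, -0.8, -1.8]
grip_width: 0.0485
grip_force: 5.1
```

Request:
{"op": "drive_tool", "data": {
  "xyz": [
    [0,0,1],
    [0,0,1],
    [0,0,1]
  ],
  "twist": [
    [0,0,0],
    [0,0,0],
    [0,0,0]
  ],
  "jaw": [-0.13,-0.13,-0.13]
}}

```text
time: 11.35
ee_pos: [0.5077, 0.3319, 0.2313]
orientation: [2.583, 1.788, 0.0]
wrist_force: [-1.2, -0.5, -1.1]
grip_width: 0.0484
grip_force: 5.1
```

Request:
{"op": "drive_tool", "data": {
  "xyz": [
    [0,0,0.5],
    [0,0,0.5],
    [0,0,0.5]
  ],
  "twist": [
    [0,0,0],
    [0,0,0],
    [0,0,0]
  ],
  "jaw": [-0.13,-0.13,-0.13]
}}

```text
time: 11.65
ee_pos: [0.5077, 0.3319, 0.2309]
orientation: [2.583, 1.788, 0.0]
wrist_force: [-0.1, -0.4, 0.2]
grip_width: 0.0482
grip_force: 5.1
```

Run:
```python
from fit import *
F=[];Z=[]
for i in range(6):
    viewer.capture('side');o=arm.get_obs();F.append(o['wrist_force']);Z.append(o['ee_pos'])
print(np.mean(F,0),np.std(F,0),np.mean(Z,0))
import fit
fit.S=cap('side');fit.im=cv2.cvtColor(fit.S['img'],cv2.COLOR_BGR2GRAY).astype(float)
for z in(.0905,.0925,.0945,.0965): report(z,z)
```

```text
[-0.4082 -0.5927 -0.1947] [0.3644 0.2847 0.3105] [0.5077 0.3319 0.2309]
foot [0.5132 0.3327] tcp [0.5077 0.3319 0.2308] res [ 0.4  0.3 -0.  -0.   0.  -0.2  0.4  0.1 -0.3  0.3  0.   0.2 -0.2 -0.1
 -0.1  0.2  0.   0.1 -0.1 -0.  -0. ]
rim [0.5128 0.3308] [-0.8  -0.21  0.25  0.3   0.04 -0.38 -0.61]
move [-0.0005 -0.0019]
foot [0.5117 0.3336] tcp [0.5077 0.3319 0.2308] res [ 0.6  0.3  0.3 -0.1 -0.1 -0.   0.4  0.6  0.2 -0.2  0.   0.1 -0.3 -0.1
 -0.1  0.2  0.   0.1 -0.1  0.  -0. ]
rim [0.5111 0.3319] [-0.76 -0.2   0.25  0.29  0.03 -0.37 -0.57]
move [-0.0005 -0.0017]
foot [0.5102 0.3347] tcp [0.5077 0.3319 0.2308] res [ 0.6  0.4  0.4 -0.   0.   0.2  0.4  0.6  0.2  0.   0.2 -0.3 -0.1 -0.1
  0.2  0.   0.1 -0.1  0.  -0. ]
rim [0.5095 0.333 ] [-0.72 -0.18  0.24  0.27  0.03 -0.36 -0.53]
move [-0.0007 -0.0017]
foot [0.5089 0.3357] tcp [0.5077 0.3319 0.2308] res [ 0.7  0.5  0.5  0.1  4.6  0.1  0.3  0.5  0.   0.1  0.2 -0.2 -0.1 -0.1
  0.2  0.   0.  -0.2 -0. ]
rim [0.5079 0.3341] [-0.69 -0.17  0.24  0.27  0.03 -0.34 -0.48]
move [-0.0009 -0.0016]
```

Request:
{"op": "drive_tool", "data": {
  "xyz": [
    [-0.9,0,0],
    [-1.8,0,0],
    [-1.8,0,0],
    [-1.8,0,0]
  ],
  "twist": [
    [0,0,0],
    [0,0,0],
    [0,0,0],
    [0,0,0]
  ],
  "jaw": [-0.13,-0.13,-0.13,-0.13]
}}

```text
time: 12.4
ee_pos: [0.5069, 0.3302, 0.2307]
orientation: [-2.583, -1.788, 0.0]
wrist_force: [0.1, 0.2, -2.5]
grip_width: 0.0483
grip_force: 5.1
```

```bash
cat > feel.py <<'E'
import fit
from fit import *
F=[];Z=[]
for i in range(5):
    fit.S=cap('side');o=arm.get_obs();F.append(o['wrist_force']);Z.append(o['ee_pos'])
fit.im=cv2.cvtColor(fit.S['img'],cv2.COLOR_BGR2GRAY).astype(float)
print('F',np.mean(F,0),np.mean(Z,0),o['time'])
E
python3 - <<'E'
from feel import *
report(.0945,.0945)
# refined rim from the first side picture
g=cv2.cvtColor(cv2.imread('pics/side0.png'),cv2.COLOR_BGR2GRAY)
print('cols',*range(198,230))
for v in range(309,333): print(v,*g[v,198:230])
E
```

```text
F [ 0.2502  0.3413 -2.8391] [0.507  0.3302 0.2307] 12.65
foot [0.5103 0.3347] tcp [0.507  0.3303 0.2308] res [ 0.6  0.4  0.4 -0.   0.   0.2  0.4  0.5  0.2  0.1 -0.3 -0.1 -0.1  0.2
  0.   0.  -0.2 -0.  -0.   0.1]
rim [0.5095 0.333 ] [-0.72 -0.18  0.24  0.27  0.03 -0.36 -0.53]
move [-0.0007 -0.0016]
cols 198 199 200 201 202 203 204 205 206 207 208 209 210 211 212 213 214 215 216 217 218 219 220 221 222 223 224 225 226 227 228 229
309 162 161 159 158 158 158 157 157 157 159 159 157 157 158 160 161 160 160 160 158 158 160 160 159 157 155 156 156 154 157 159 159
310 160 159 158 158 158 157 157 158 159 159 157 157 159 161 162 162 160 158 158 161 162 161 159 157 156 156 157 155 157 159 158 155
311 158 158 158 158 157 157 158 160 158 158 158 159 154 154 149 151 147 136 144 157 157 156 158 156 157 155 155 157 158 157 155 154
312 157 157 158 157 157 158 159 158 157 156 148 138 113 112 94 97 103 104 105 110 114 123 145 157 157 157 158 159 156 154 154 155
313 157 157 157 157 159 159 158 156 141 133 104 97 114 126 136 140 151 152 150 149 138 116 118 139 154 159 158 157 154 153 154 154
314 158 158
[... 1789 characters left out ...]
 159 159 157 157 157 158 157 157 158 159
328 157 157 157 156 158 157 152 153 149 155 147 155 153 153 152 156 158 157 157 158 158 159 159 157 156 157 156 157 158 158 158 157
329 156 157 158 158 157 154 155 156 153 154 152 154 153 152 157 158 157 157 158 159 159 159 157 156 157 157 158 158 158 158 157 156
330 158 158 158 155 154 155 155 153 154 155 154 152 153 157 158 157 157 158 158 160 158 157 156 156 156 157 159 158 157 157 156 155
331 158 157 155 154 155 156 154 154 154 153 152 152 158 158 156 158 157 158 159 159 156 156 157 157 158 158 158 157 157 155 155 156
332 157 155 154 155 155 153 154 155 154 152 153 159 158 156 158 158 158 160 159 156 156 156 157 158 158 157 156 157 156 156 155 157
```

```bash
python3 - <<'E'
s=open('fit.py').read()
i=s.index('s=lambda');j=s.index('th=np')
s=s[:i]+"sr=np.array([(200.45,321),(200.5,322),(200.5,323),(200.6,320),(201,319),(201.4,318),(202,317),(202.9,316),(204,315),(205.2,314),(208,312.45),(210,311.65),(212,311.4),(215,311.2),(217,311.6),(219,311.9),(220,312.5),(222,313.9),(201,324),(201.5,325)])\n"+s[j:]
open('fit.py','w').write(s)
E
python3 - <<'E'
from feel import *
for z in(.0905,.0945): report(z,.0945)
p=o['ee_pos'];x,y=proj(fit.S,[p[0],p[1],.1095])[0].astype(int)-[1,0]
print(x,y,np.round(edges(x,y),1).tolist())
for v in range(y+4,y+22,2): print(v,*fit.im[v,x-14:x+16].astype(int))
E
```

```text
F [ 0.5769  0.4848 -2.5365] [0.507  0.3302 0.2308] 12.9
foot [0.5125 0.3311] tcp [0.507  0.3302 0.2308] res [ 0.3  0.3  0.3  0.1 -0.1 -0.2  0.3  0.2  0.2  0.   0.5 -0.1 -0.1  0.1
  0.  -0.1 -0.1 -0.2  0.1  0.   0. ]
rim [0.51   0.3338] [-0.11 -0.07 -0.22 -0.1  -0.   -0.04 -0.04  0.05  0.13  0.09  0.08 -0.02
  0.13  0.04  0.13 -0.25 -0.2  -0.47 -0.08 -0.14]
move [-0.0025  0.0027]
foot [0.5095 0.3331] tcp [0.507  0.3302 0.2308] res [ 0.3  0.3  0.4  0.2  0.3  0.5  0.4  0.2  0.5 -0.1 -0.1  0.1  0.  -0.1
 -0.1 -0.2  0.1  0.   0. ]
rim [0.51   0.3338] [-0.11 -0.07 -0.22 -0.1  -0.   -0.04 -0.04  0.05  0.13  0.09  0.08 -0.02
  0.13  0.04  0.13 -0.25 -0.2  -0.47 -0.08 -0.14]
move [0.0004 0.0007]
212 312 [[199.9, 313.0], [200.1, 314.0], [200.4, 315.0], [200.5, 316.0], [220.8, 310.0], [220.8, 311.0], [221.2, 312.0], [221.5, 313.0], [207.0, 326.7], [208.0, 327.5], [209.0, 327.6], [210.0, 327.5], [211.0, 327.5], [212.0, 327.6], [213.0, 327.4], [214.0, 327.3], [215.0, 326.7], [216.0, 326.4], [217.0, 325.9]]
316 154 156 152 101 105 107 105 103 100 98 95 94 91 89 87 86 84 82 79 77 74 70 62 66 108 14
[... 251 characters left out ...]
148 112 103 104 106 105 104 103 102 98 95 92 89 87 86 83 82 78 74 68 65 104 148 155 155 155 156 156
324 155 155 156 130 110 103 105 105 103 102 101 98 93 91 89 87 84 82 80 76 79 108 143 154 156 157 156 155 153 154
326 154 154 153 155 151 141 135 113 100 99 98 96 94 91 88 85 81 84 108 129 145 157 156 156 156 155 153 153 153 153
328 153 153 154 153 154 154 149 151 145 151 136 142 143 140 139 146 147 157 155 155 155 156 155 154 153 153 153 154 154 155
330 154 155 154 153 150 152 152 150 151 152 150 149 149 154 155 153 153 155 155 155 155 153 153 153 153 154 155 155 153 153
332 153 152 151 152 151 150 151 151 150 149 150 157 155 152 154 155 154 156 154 152 153 154 153 154 156 154 153 153 152 152
```

Request:
{"op": "drive_tool", "data": {
  "xyz": [
    [0.4,0,0.7],
    [0.4,0,1.3],
    [0.4,0,1.3],
    [0.4,0,1.3]
  ],
  "twist": [
    [0,0,0],
    [0,0,0],
    [0,0,0],
    [0,0,0]
  ],
  "jaw": [-0.13,-0.13,-0.13,-0.13]
}}

```text
time: 13.3
ee_pos: [0.5071, 0.3306, 0.2295]
orientation: [-2.583, -1.788, 0.0]
wrist_force: [-0.3, -0.2, -3.6]
grip_width: 0.0483
grip_force: 5.1
```

```bash
python3 -c "
from feel import *
report(.093,.0945)"
```

```text
F [ 0.3257 -0.4761 -2.7834] [0.5072 0.3306 0.2295] 13.55
foot [0.5107 0.3324] tcp [0.5072 0.3306 0.2295] res [ 0.5  0.2  0.2  0.2  0.1 -0.   0.4  0.3  0.4  0.2  0.5 -0.1 -0.   0.1
  0.  -0.1 -0.1 -0.2  0.  -0.   0. ]
rim [0.51   0.3338] [-0.11 -0.07 -0.22 -0.1  -0.   -0.04 -0.04  0.05  0.13  0.09  0.08 -0.02
  0.13  0.04  0.13 -0.25 -0.2  -0.47 -0.08 -0.14]
move [-0.0007  0.0014]
```

It is free 1.3 mm below the earlier contact height, so the foot is entering the recess.

Request:
{"op": "drive_tool", "data": {
  "xyz": [
    [0,0,0.5],
    [0,0,1],
    [0,0,1],
    [0,0,1]
  ],
  "twist": [
    [0,0,0],
    [0,0,0],
    [0,0,0],
    [0,0,0]
  ],
  "jaw": [-0.13,-0.13,-0.13,-0.13]
}}

```text
time: 13.95
ee_pos: [0.5073, 0.3307, 0.2287]
orientation: [2.583, 1.788, 0.001]
wrist_force: [-0.7, 0.1, 0.9]
grip_width: 0.0479
grip_force: 5.2
```

Request:
{"op": "drive_tool", "data": {
  "xyz": [
    [0,0,0.5],
    [0,0,1],
    [0,0,1],
    [0,0,1]
  ],
  "twist": [
    [0,0,0],
    [0,0,0],
    [0,0,0],
    [0,0,0]
  ],
  "jaw": [-0.13,-0.13,-0.13,-0.13]
}}

```text
time: 14.35
ee_pos: [0.5072, 0.3306, 0.2276]
orientation: [-2.583, -1.788, -0.0]
wrist_force: [1.4, 0.3, 1.9]
grip_width: 0.0485
grip_force: 5.2
```

```bash
python3 -c "
from feel import *"
```

```text
F [0.7563 0.1388 1.5563] [0.5072 0.3306 0.2276] 14.6
```

Run:
```python
from feel import *
p=o['ee_pos'];x,y=212,314
print(np.round(edges(x,y)[-11:],1).tolist())
R=lambda c,r,z:proj(fit.S,np.c_[np.array(c)+r*C,np.full(90,z)])[:,1].max()
c,_=rim(.0945)
print('near rim row',R(c,.01725,.0945),R(c,.01725,.0937),'foot on floor',R(c,.016,.0905),'foot on top',R(c,.016,.0945))
for v in range(318,336): print(v,*fit.im[v,196:228].astype(int))
```

```text
F [0.2962 0.6127 1.7382] [0.5072 0.3306 0.2275] 14.85
[[207.0, 328.4], [208.0, 328.5], [209.0, 328.6], [210.0, 328.6], [211.0, 328.7], [212.0, 328.7], [213.0, 328.4], [214.0, 328.3], [215.0, 327.9], [216.0, 327.6], [217.0, 327.3]]
near rim row 328.40983708013414 328.75723615778367 foot on floor 329.49105557532357 foot on top 327.7593150143341
318 154 154 154 154 150 100 101 103 101 99 98 94 93 91 89 87 86 85 83 81 79 76 74 70 64 63 120 155 152 154 156 154
319 155 154 152 153 158 109 102 102 103 102 100 97 95 91 90 88 86 85 83 82 79 77 74 70 64 55 108 151 155 156 154 155
320 153 152 151 154 158 115 100 103 103 103 102 99 96 94 90 87 86 85 83 83 80 80 75 71 65 56 94 144 157 154 154 156
321 152 151 154 156 153 114 100 103 103 102 103 100 97 95 92 89 87 85 85 83 82 79 75 70 65 60 105 149 155 154 156 156
322 152 154 155 155 156 107 98 102 103 103 101 100 98 95 93 90 88 86 86 84 82 78 75 72 65 81 131 157 156 156 157 158
323 153 154 155 156 159 106 97 100 103 103 101 101 98 96 93 90 89 86 85 83 81 79 76 71 63 101 149 156 156 157 157 155
324 155 154 155 155 156 131 110 100 102 101 101 99 98 
[... 772 characters left out ...]
 156 155 153 154 154 153 155 155 154 154
331 153 154 155 155 154 152 151 152 152 150 151 150 151 148 151 156 155 154 154 155 156 156 155 153 153 154 153 154 155 154 153 153
332 153 153 154 153 151 151 152 151 150 151 151 149 148 152 155 155 154 154 155 156 156 154 153 153 153 154 154 155 154 153 153 152
333 154 154 154 151 152 152 151 150 151 150 149 148 152 156 153 153 154 155 155 157 154 153 153 153 154 155 154 154 153 152 152 152
334 154 153 151 151 153 150 149 150 150 150 149 153 156 153 154 154 155 155 156 153 152 153 153 154 155 154 154 152 153 152 151 153
335 153 151 151 152 150 149 151 151 149 149 154 155 153 153 154 154 155 156 152 152 154 153 153 155 155 154 153 153 152 151 153 155
```

Bottom contour at row 328.6 matches occlusion by the recess's near rim (328.4–328.8), the height is 3–4 mm below the platform-top contact, and the platform carries over 4 N. So it's seated. I relieve slightly, then open while raising to offset the pads' forward swing.

Request:
{"op": "drive_tool", "data": {
  "xyz": [
    [0,0,-0.5],
    [0,0,-0.6],
    [0,0,-1],
    [0,0,-1.5],
    [0,0,-2.2],
    [0,0,-2.8],
    [0,0,-3.2],
    [0,0,-3.2],
    [0,0,-3.2]
  ],
  "twist": [
    [0,0,0],
    [0,0,0],
    [0,0,0],
    [0,0,0],
    [0,0,0],
    [0,0,0],
    [0,0,0],
    [0,0,0],
    [0,0,0]
  ],
  "jaw": [-0.13,-0.06,0.04,0.14,0.24,0.34,0.4,0.4,0.4]
}}

```text
time: 15.75
ee_pos: [0.5071, 0.3306, 0.2307]
orientation: [-2.583, -1.788, 0.0]
wrist_force: [-0.1, 0.2, -2.0]
grip_width: 0.0262
grip_force: 15.0
```

Run:
```python
from feel import *
to([.5072,.3306,.27],1.211)
print(np.round(edges(212,314),1).tolist())
```

```text
F [-0.1954  0.3875 -0.8922] [0.5071 0.3306 0.2307] 16.0
shift [  0.    0.  -39.3] twist [-0.  0. -0.] | ee [0.5072 0.3306 0.2307] F [-1.01  0.12 -1.19] w 0.0258 gf 14.960431158542633 q6 2.51 t 16.0
[[199.7, 314.0], [199.5, 315.0], [199.7, 316.0], [200.1, 317.0], [200.4, 318.0], [220.7, 312.0], [220.9, 313.0], [221.3, 314.0], [221.8, 315.0], [207.0, 328.4], [208.0, 328.5], [209.0, 328.6], [210.0, 328.6], [211.0, 328.7], [212.0, 328.7], [213.0, 328.4], [214.0, 328.3], [215.0, 327.9], [216.0, 327.7], [217.0, 327.3]]
```

Request:
{"op": "drive_tool", "data": {
  "xyz": [
    [0,0,-3],
    [0,0,-7],
    [0,0,-7]
  ],
  "twist": [
    [0,0,0],
    [0,0,0],
    [0,0,0]
  ],
  "jaw": [0.4,0.4,0.4]
}}

```text
time: 16.3
ee_pos: [0.5074, 0.3307, 0.2385]
orientation: [2.583, 1.788, 0.002]
wrist_force: [-0.4, -0.0, -2.0]
grip_width: 0.026
grip_force: 15.0
```

Run:
```python
from feel import *
print(np.round(edges(212,314),1).tolist())
```

```text
F [ 0.0766  0.1677 -0.866 ] [0.5072 0.3306 0.2378] 16.55
[[205.6, 313.0], [199.3, 315.0], [199.5, 316.0], [199.7, 317.0], [199.8, 318.0], [220.5, 312.0], [220.6, 313.0], [221.4, 314.0], [221.4, 315.0], [207.0, 327.8], [208.0, 328.0], [209.0, 328.2], [210.0, 328.3], [211.0, 328.3], [212.0, 328.3], [213.0, 327.9], [214.0, 327.7], [215.0, 327.4], [216.0, 327.4], [217.0, 326.7]]
```

The weight stays put (bottom edge 328.3, rim 328.4 unloaded). I go up clear of it.

Request:
{"op": "drive_tool", "data": {
  "xyz": [
    [0,0,-5],
    [0,0,-15],
    [0,0,-30],
    [0,0,-45],
    [0,0,-60],
    [0,0,-60]
  ],
  "twist": [
    [0,0,0],
    [0,0,0],
    [0,0,0],
    [0,0,0],
    [0,0,0],
    [0,0,0]
  ],
  "jaw": [0.4,0.4,0.4,0.4,0.4,0.4]
}}

```text
time: 17.15
ee_pos: [0.5078, 0.331, 0.3003]
orientation: [2.583, 1.788, 0.006]
wrist_force: [1.2, -0.2, -0.7]
grip_width: 0.026
grip_force: 15.0
```

Request:
{"op": "drive_tool", "data": {
  "xyz": [
    [0,0,0],
    [0,0,0],
    [0,0,0],
    [0,0,0],
    [0,0,0],
    [0,0,0],
    [0,0,0]
  ],
  "twist": [
    [0,0,0],
    [0,0,0],
    [0,0,0],
    [0,0,0],
    [0,0,0],
    [0,0,0],
    [0,0,0]
  ],
  "jaw": [0.25,0.1,0,-0.1,-0.18,-0.25,-0.25]
}}

```text
time: 17.85
ee_pos: [0.5071, 0.3306, 0.2977]
orientation: [-2.583, -1.788, 0.0]
wrist_force: [-0.6, -0.7, -1.9]
grip_width: 0.0535
grip_force: 4.9
```

Run:
```python
from feel import *
for zp in(.0905,.0945): 
    c,r=fit.fit(edges(212,314),zp) if 0 else ([.51,.334],0)
    for n,z in(('knobtop',.049),('cyltop',.03)): print(zp,n,proj(fit.S,[.510,.3335,zp+z]))
for v in range(284,330,2): print(v,*fit.im[v,196:228].astype(int))
to([.4673,-.2485,.29],.111)
```

```text
F [-0.0269  0.1761 -0.5697] [0.5072 0.3306 0.2977] 18.1
0.0905 knobtop [[207.011  299.1122]]
0.0905 cyltop [[209.141  307.9066]]
0.0945 knobtop [[206.5544 297.2212]]
0.0945 cyltop [[208.6978 306.0805]]
284 134 132 133 135 136 136 136 133 134 135 135 136 138 138 137 135 138 141 140 134 134 135 137 137 136 139 141 137 136 134 136 137
286 139 142 141 137 134 136 137 138 138 138 137 135 134 135 140 151 158 160 163 161 156 151 143 136 135 136 134 132 134 136 137 137
288 138 136 136 135 139 138 134 133 134 135 133 133 143 153 158 160 162 160 159 159 160 163 164 159 149 140 136 135 133 134 135 137
290 135 136 135 131 132 133 134 135 134 138 150 157 160 162 161 159 158 159 161 164 163 160 158 159 161 161 157 154 151 136 134 136
292 134 133 135 137 137 135 134 142 153 157 160 162 161 158 157 159 162 163 161 158 157 159 160 158 156 157 158 158 160 159 155 149
294 128 132 132 133 135 149 158 159 161 161 159 157 157 160 163 163 159 157 158 160 160 157 155 157 157 157 157 157 158 157 155 156
296 137 139 143 153 157 160 161 160 158 156 158 162 164 161 157 156 159 160 159 156 156 157 157 158 157 15
[... 1466 characters left out ...]
8 97 93 91 89 87 84 83 83 82 81 78 74 69 63 58 103 147 153 153 154 155
322 152 153 153 154 148 105 95 100 101 100 99 98 95 94 91 89 87 85 84 83 80 78 75 70 62 101 147 153 154 155 155 154
324 153 153 154 154 156 129 103 97 100 100 98 97 97 93 92 90 88 86 84 82 80 77 73 76 104 140 156 156 155 154 153 152
326 153 151 153 153 153 154 149 125 98 97 97 96 96 94 91 88 87 85 82 80 78 85 111 145 157 155 155 154 152 152 152 152
328 154 154 152 152 152 154 153 153 150 147 138 131 121 114 112 110 109 126 140 144 146 156 155 155 155 153 152 152 152 152 154 153
shift [-556.   166.7    7.7] twist [-0.   0.   1.1] | ee [0.5071 0.3306 0.2977] F [ 0.1   0.77 -1.71] w 0.0534 gf 4.881849512457848 q6 2.51 t 18.1
```

Run:
```python
from h import *
from scipy.optimize import least_squares
from scipy.ndimage import map_coordinates
a=cv2.cvtColor(cv2.imread('pics/s9.png'),cv2.COLOR_BGR2GRAY).astype(float)
n=[]
for i in range(4): n.append(cap('side')['img'])
b=cv2.cvtColor(np.mean(n,0).astype(np.uint8),cv2.COLOR_BGR2GRAY).astype(float)
cv2.imwrite('pics/after.png',b)
a=cv2.GaussianBlur(a,(0,0),.7);b=cv2.GaussianBlur(b,(0,0),.7)
def m(v0,v1,u0,u1):
    V,U=np.mgrid[v0:v1,u0:u1].astype(float)
    best=None
    for dv in np.arange(5,12,.5):
        for du in(2,3,4,5):
            r=least_squares(lambda p:(map_coordinates(b,[V+p[0],U+p[1]],order=1)-a[v0:v1,u0:u1]).ravel(),[dv,du],loss='soft_l1',f_scale=10,diff_step=.02)
            if best is None or r.cost<best.cost:best=r
    return best.x.round(2),round(best.cost)
print('top edge',m(302,311,194,222),'right top',m(302,310,206,222),'left top',m(304,310,193,206))
print('bottom',m(314,323,202,218),'all',m(303,323,194,222))
f=np.load('/tmp/side.npz')
from workcell import arm
for z in(0,-.0153,-.0193): print(proj(load('side'),[.512 if z==0 else .5092,.335 if z==0 else .3326,.110+z]))
```

```text
top edge (array([8.33, 3.52]), 8980) right top (array([8.19, 3.58]), 6426) left top (array([8.55, 3.41]), 793)
bottom (array([7.71, 3.62]), 706) all (array([8.07, 3.45]), 10438)
[[208.65755702 312.70291261]]
[[212.71783078 319.2197876 ]]
[[213.13813707 320.94978405]][ WARN:0@1.847] global loadsave.cpp:1063 imwrite_ Unsupported depth image for selected encoder is fallbacked to CV_8U.
```

The upper body moved 8.3 px (seated predicts 8.25, resting on top 6.5) and the bottom edge is partly hidden by the rim, so the weight is seated. Now I take the tongs back to the stand.

Request:
{"op": "drive_tool", "data": {
  "xyz": [
    [-20,6,0],
    [-60,18,0],
    [-105,31,0],
    [-150,45,0],
    [-195,58,0],
    [-240,72,0],
    [-285,85,0],
    [-330,99,0],
    [-375,112,0],
    [-420,126,0],
    [-465,139,0],
    [-505,151,0]
  ],
  "twist": [
    [0,0,0.08],
    [0,0,0.18],
    [0,0,0.28],
    [0,0,0.38],
    [0,0,0.48],
    [0,0,0.58],
    [0,0,0.68],
    [0,0,0.78],
    [0,0,0.88],
    [0,0,0.98],
    [0,0,1.05],
    [0,0,1.1]
  ],
  "jaw": [-0.25,-0.25,-0.25,-0.25,-0.25,-0.25,-0.25,-0.25,-0.25,-0.25,-0.25,-0.25]
}}

```text
time: 19.5
ee_pos: [0.47, -0.1974, 0.2979]
orientation: [3.137, 0.168, 0.001]
wrist_force: [1.2, 0.3, -0.8]
grip_width: 0.0531
grip_force: 4.9
```

Run:
```python
from h import *
to([.4678,-.2485,.215],.111)
```

```text
shift [-7.7 50.5 82.9] twist [ 0.    -0.    -0.004] | ee [ 0.47   -0.1974  0.2979] F [ 1.18  0.28 -0.83] w 0.0531 gf 4.881680533289909 q6 2.64 t 19.5
```

Request:
{"op": "drive_tool", "data": {
  "xyz": [
    [-5,30,0],
    [-8,51,0],
    [-8,51,20],
    [-8,51,50],
    [-8,51,76],
    [-8,51,76],
    [-8,51,76]
  ],
  "twist": [
    [0,0,-0.004],
    [0,0,-0.004],
    [0,0,-0.004],
    [0,0,-0.004],
    [0,0,-0.004],
    [0,0,-0.004],
    [0,0,-0.004]
  ],
  "jaw": [-0.25,-0.25,-0.25,-0.25,-0.25,-0.25,-0.25]
}}

```text
time: 20.2
ee_pos: [0.4682, -0.2468, 0.2224]
orientation: [-3.136, -0.18, 0.0]
wrist_force: [0.9, -0.6, 0.1]
grip_width: 0.0529
grip_force: 4.9
```

Run:
```python
from h import *
to([.4673,-.2482,.2212],.111)
S=cap('side');o=arm.get_obs();print(o['ee_pos'])
a=cv2.resize(cv2.imread('pics/c5.png'),(160,200),interpolation=cv2.INTER_AREA)
k=lambda P:proj(S,P)[0]
d=k(o['ee_pos'])-k([.4673,-.2482,.2212])
b=S['img']
r=lambda i:cv2.resize(i,None,fx=5,fy=5,interpolation=cv2.INTER_CUBIC)
for n,(v0,v1,u0,u1) in dict(collar=(125,144,388,420),jaws=(140,163,395,409),stand=(168,215,368,428)).items():
    t=r(a[v0-60:v1-60,u0-290:u1-290]);s=r(b[v0-8:v1+8,u0-8:u1+8])
    m=cv2.matchTemplate(s,t,cv2.TM_CCOEFF_NORMED);_,q,_,l=cv2.minMaxLoc(m);print(n,np.array(l)/5-8-d,q)
```

```text
shift [-1.1  1.3  1.2] twist [-0.     0.     0.004] | ee [ 0.4682 -0.2468  0.2224] F [ 0.87 -0.62  0.14] w 0.0529 gf 4.881955906748772 q6 2.54 t 20.2
[ 0.46868214 -0.2469686   0.22309672]
collar [0.1216503  0.73152558] 0.9396291971206665
jaws [-2.2783497   0.53152558] 0.9429209232330322
stand [0.7216503  0.73152558] 0.9986048936843872
```

Run:
```python
from h import *
S=load('side');b=cv2.cvtColor(S['img'],cv2.COLOR_BGR2GRAY)
a=cv2.cvtColor(cv2.resize(cv2.imread('pics/c5.png'),(160,200),interpolation=cv2.INTER_AREA),cv2.COLOR_BGR2GRAY)
print('old');
for v in range(136,164,2): print(v,*a[v-60,390-290:418-290])
print('new')
for v in range(136,164,2): print(v,*b[v,388:416])
```

```text
old
136 123 71 58 62 67 72 74 75 77 82 87 90 89 88 86 87 89 88 87 88 90 87 61 42 60 90 122 133
138 121 68 55 57 55 56 56 58 58 60 61 59 59 62 68 71 73 74 77 84 73 44 46 82 99 87 70 97
140 142 142 133 130 120 119 115 97 91 66 60 56 58 56 55 56 57 58 59 56 42 61 97 72 55 39 71 149
142 126 125 123 123 122 122 121 118 116 113 110 110 103 102 97 97 80 71 88 86 123 144 146 63 51 45 78 132
144 111 110 109 109 107 106 104 103 107 107 106 107 109 107 109 108 102 148 149 146 147 147 120 57 42 48 96 128
146 146 146 146 147 147 146 146 147 149 139 110 107 109 108 108 107 107 145 147 146 148 147 99 57 39 56 127 144
148 145 145 145 145 146 146 145 146 148 133 109 107 109 108 108 108 124 147 148 147 150 147 81 55 38 60 142 147
150 147 146 145 144 145 144 145 146 145 123 108 107 108 108 107 101 128 147 146 146 149 145 66 51 70 102 103 105
152 149 148 147 148 147 148 148 149 149 122 108 108 108 108 106 96 145 148 146 147 149 152 132 103 102 101 101 101
154 146 145 147 147 147 146 148 148 147 112 105 108 107 108 107 102 144 149 148 149 150 134 108 100 101 101 101 101
156 146 146 146 147 149 151 150 15
[... 1236 characters left out ...]
52 59 52 69 105
152 146 149 150 148 147 147 147 151 115 108 109 109 109 109 100 128 149 148 147 145 146 147 149 153 138 102 101 101
154 145 146 146 146 147 147 149 141 111 106 110 108 108 109 95 147 149 147 146 147 149 149 150 135 107 101 101 102
156 148 147 145 147 147 148 140 161 162 167 128 109 108 110 105 149 149 149 149 150 150 151 135 86 96 116 114 105
158 145 147 149 148 148 150 127 150 170 166 126 109 109 99 128 150 150 151 150 150 152 158 100 52 56 57 57 60
160 145 144 146 148 148 148 139 118 113 109 113 93 115 115 127 149 149 146 147 149 151 152 141 140 142 109 111 62
162 145 145 147 149 149 150 150 149 149 149 148 144 150 149 149 149 150 150 150 151 150 148 148 149 150 150 152 150
```

The tongs hang tilted about 0.05 rad in the pads (shaft edges 2–3 px left, extra slope). I turn the tool to upright them and re-measure.

Request:
{"op": "drive_tool", "data": {
  "xyz": [
    [-1.5,1,1],
    [-1.5,1,1],
    [-1.5,1,1],
    [-1.5,1,1]
  ],
  "twist": [
    [0,-0.05,0.004],
    [0,-0.05,0.004],
    [0,-0.05,0.004],
    [0,-0.05,0.004]
  ],
  "jaw": [-0.25,-0.25,-0.25,-0.25]
}}

```text
time: 20.65
ee_pos: [0.4672, -0.248, 0.2213]
orientation: [3.133, 0.174, -0.076]
wrist_force: [-0.9, 0.2, -1.5]
grip_width: 0.0531
grip_force: 4.9
```

Run:
```python
from h import *
S=cap('side');b=cv2.cvtColor(S['img'],cv2.COLOR_BGR2GRAY).astype(float)
print(arm.get_obs()['ee_pos'])
a=cv2.cvtColor(cv2.resize(cv2.imread('pics/c5.png'),(160,200),interpolation=cv2.INTER_AREA),cv2.COLOR_BGR2GRAY).astype(float)
full=np.zeros_like(b);full[60:260,290:450]=a
def ed(g):
    out=[]
    for v in range(146,156):
        r=g[v,386:415];i=np.where(r<126)[0]
        i=i[(i>5)&(i<26)];l=i[0];L=l-1+(r[l-1]-126)/(r[l-1]-r[l])
        m=l
        while r[m]<126:m+=1
        out.append((386+L,386+m-1+(126-r[m-1])/(r[m]-r[m-1])))
    return np.array(out)
A,B=ed(full),ed(b);D=B-A
print(D.round(1).tolist(),D.mean(0),np.polyfit(np.arange(10),D,1)[0])
P=lambda p:proj(S,p)[0]
print('ee diff px',P(arm.get_obs()['ee_pos'])-P([.4673,-.2482,.2212]))
for v in(156,158,160,161,162,163): print(v,*b[v,392:412].astype(int))
```

```text
[ 0.4670202  -0.24805841  0.22122155]
[[-0.6, -0.5], [-0.6, -0.8], [-0.7, -0.5], [-0.5, -0.3], [-0.4, -0.4], [-0.3, -0.2], [-0.5, -0.2], [-0.4, -0.5], [-0.7, -0.6], [-0.8, -0.9]] [-0.55522408 -0.49407143] [-0.00373762 -0.01242008]
ee diff px [0.08841791 0.03912624]
156 147 147 149 151 151 141 122 131 148 112 108 110 92 150 150 151 151 152 135 86
158 148 149 148 147 140 119 165 156 122 107 108 111 99 140 151 151 153 158 100 52
160 148 148 148 149 151 125 117 117 131 111 107 110 89 127 148 149 151 153 141 141
161 148 149 150 149 149 138 117 114 110 107 116 126 140 147 148 151 151 151 149 150
162 149 150 150 149 149 149 147 145 145 135 144 147 151 150 150 152 150 148 148 150
163 148 149 150 151 150 150 150 151 152 149 150 149 149 149 149 151 152 149 150 149
```

Request:
{"op": "drive_tool", "data": {
  "xyz": [
    [-1.3,0,0],
    [-0.3,0,20],
    [0.7,0,40],
    [1.7,0,60],
    [2.7,0,80],
    [3.2,0,90],
    [3.5,0,98],
    [3.5,0,98]
  ],
  "twist": [
    [0,0,0],
    [0,0,0],
    [0,0,0],
    [0,0,0],
    [0,0,0],
    [0,0,0],
    [0,0,0],
    [0,0,0]
  ],
  "jaw": [-0.25,-0.25,-0.25,-0.25,-0.25,-0.25,-0.25,-0.25]
}}

```text
time: 21.5
ee_pos: [0.4652, -0.248, 0.1223]
orientation: [3.133, 0.174, -0.079]
wrist_force: [0.8, 0.5, -0.9]
grip_width: 0.0536
grip_force: 4.9
```

```bash
python3 -c "
from h import *
to([.4660,-.2482,.113],.111)"
```

```text
shift [1.2 0.2 9.2] twist [-0.     0.051 -0.   ] | ee [ 0.4652 -0.248   0.1223] F [ 0.81  0.5  -0.9 ] w 0.0536 gf 4.881356433033943 q6 2.56 t 21.5
```

No contact in the well. I go down by feel to seat the collar.

Request:
{"op": "drive_tool", "data": {
  "xyz": [
    [0.9,0,4],
    [1,0,7],
    [1,0,7],
    [1,0,7]
  ],
  "twist": [
    [0,0,0],
    [0,0,0],
    [0,0,0],
    [0,0,0]
  ],
  "jaw": [-0.25,-0.25,-0.25,-0.25]
}}

```text
time: 21.9
ee_pos: [0.4662, -0.2481, 0.1158]
orientation: [3.133, 0.174, -0.078]
wrist_force: [-0.6, -0.6, -0.8]
grip_width: 0.0535
grip_force: 4.9
```

Request:
{"op": "drive_tool", "data": {
  "xyz": [
    [0,0,1.5],
    [0,0,1.5],
    [0,0,1.5]
  ],
  "twist": [
    [0,0,0],
    [0,0,0],
    [0,0,0]
  ],
  "jaw": [-0.25,-0.25,-0.25]
}}

```text
time: 22.2
ee_pos: [0.4663, -0.2481, 0.1143]
orientation: [3.133, 0.174, -0.078]
wrist_force: [0.5, -0.0, -0.0]
grip_width: 0.0532
grip_force: 4.9
```

Request:
{"op": "drive_tool", "data": {
  "xyz": [
    [0,0,1],
    [0,0,1],
    [0,0,1]
  ],
  "twist": [
    [0,0,0],
    [0,0,0],
    [0,0,0]
  ],
  "jaw": [-0.25,-0.25,-0.25]
}}

```text
time: 22.5
ee_pos: [0.4664, -0.2482, 0.1134]
orientation: [3.133, 0.174, -0.077]
wrist_force: [2.2, -0.7, 4.1]
grip_width: 0.0536
grip_force: 5.0
```

Request:
{"op": "drive_tool", "data": {
  "xyz": [
    [0,0,1],
    [0,0,1],
    [0,0,1]
  ],
  "twist": [
    [0,0,0],
    [0,0,0],
    [0,0,0]
  ],
  "jaw": [-0.25,-0.25,-0.25]
}}

```text
time: 22.8
ee_pos: [0.4662, -0.2482, 0.1124]
orientation: [3.133, 0.174, -0.077]
wrist_force: [1.6, 0.1, 5.6]
grip_width: 0.0532
grip_force: 5.1
```

Collar seated (about 6.5 N at the expected height). I release and retreat upward.

Request:
{"op": "drive_tool", "data": {
  "xyz": [
    [0,0,0],
    [0,0,0],
    [0,0,0],
    [0,0,0],
    [0,0,0],
    [0,0,0],
    [0,0,0]
  ],
  "twist": [
    [0,0,0],
    [0,0,0],
    [0,0,0],
    [0,0,0],
    [0,0,0],
    [0,0,0],
    [0,0,0]
  ],
  "jaw": [-0.35,-0.5,-0.7,-1,-1,-1,-1]
}}

```text
time: 23.5
ee_pos: [0.466, -0.2481, 0.1121]
orientation: [3.133, 0.174, -0.078]
wrist_force: [-0.5, -0.2, -0.3]
grip_width: 0.0857
grip_force: 0.0
```

Request:
{"op": "drive_tool", "data": {
  "xyz": [
    [0.5,0,-10],
    [-1,0,-20],
    [-2,0,-40],
    [-4,0,-80],
    [-6,0,-120],
    [-7,0,-140],
    [-7,0,-140],
    [-7,0,-140]
  ],
  "twist": [
    [0,0,0],
    [0,0,0],
    [0,0,0],
    [0,0,0],
    [0,0,0],
    [0,0,0],
    [0,0,0],
    [0,0,0]
  ],
  "jaw": [-1,-1,-1,-1,-1,-1,-1,-1]
}}

```text
time: 24.3
ee_pos: [0.4661, -0.2482, 0.2529]
orientation: [3.132, 0.174, -0.077]
wrist_force: [0.1, -0.1, -1.5]
grip_width: 0.0851
grip_force: 0.0
```

Run:
```python
from h import *
S=cap('side');T=cap('top');print(arm.get_obs()['ee_pos'],arm.get_obs()['wrist_force'])
r=lambda i:cv2.resize(i,None,fx=5,fy=5,interpolation=cv2.INTER_CUBIC)
a=cv2.imread('pics/side0.png');b=S['img']
for n,(v0,v1,u0,u1) in dict(tongs=(150,182,390,412),collar=(165,182,384,416),purple=(134,175,411,438),vial=(215,245,390,410),vial2=(263,295,345,365),weights=(200,255,288,336),purpw=(190,214,282,300)).items():
    m=cv2.matchTemplate(r(b[v0-8:v1+8,u0-8:u1+8]),r(a[v0:v1,u0:u1]),cv2.TM_CCOEFF_NORMED);_,q,_,l=cv2.minMaxLoc(m);print(n,np.array(l)/5-8,round(q,3))
f=cv2.imread('pics/after.png')
v0,v1,u0,u1=296,332,194,226
m=cv2.matchTemplate(r(b[v0-8:v1+8,u0-8:u1+8]),r(f[v0:v1,u0:u1]),cv2.TM_CCOEFF_NORMED);_,q,_,l=cv2.minMaxLoc(m);print('weight',np.array(l)/5-8,q)
```

```text
[ 0.46559648 -0.24787389  0.25164859] [ 0.66422477  0.53126351 -0.99558917]
tongs [0.4 0.8] 0.922
collar [0.2 0.8] 0.914
purple [0. 0.] 0.992
vial [0. 0.] 0.999
vial2 [0. 0.] 1.0
weights [0. 0.] 0.918
purpw [0. 0.] 1.0
weight [0. 0.] 0.9932028651237488
```

The tongs stand in the stand within about 0.8 px of their first place (tail and collar shifted alike, so upright), the weight is unmoved in the recess, and the bystanders are at zero shift. I hand the job in.

```bash
python3 -c "
from h import *
print(job_done())"
```

```text
the job is handed in; nothing more can be done
None
```

I handed the job in: by my measurements the 200 g weight sits in the scale's recess and the tongs stand upright in their stand, within a few mm of where they started. The bystanders I checked did not move (I did not check the jar or the wood block), and the arm's clock read about 24 s of the 70 s allowed.

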